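# Push the spent battery pack through the flap of the return bin

### The arm

A 6-joint arm with a two-finger parallel gripper is mounted at the origin on the work surface. World frame = base frame: x ahead of the robot, y to its left, z up, the work surface at z = 0. Lengths are in m, angles in rad, forces in N, time in s.
With the tool pointing down it reaches from about 0.35 to 0.975 m from the base axis. Payload 4.9 kg.
Tool frame: the origin (TCP) lies on the mounting face of the last link; the fingertips stand 173 mm ahead of it and the grasp point (between the pads) lies 155 mm ahead of it; z points along the fingers, y is the direction in which the jaws open and shut (so a half turn about z gives the same grasp; the last joint's range is limited). The gripper opens to 85 mm and grips with 20 to 120 N. Pads are 22 mm wide; open, the fingers measure 114 mm over their backs; the gripper's body (76 mm by 85 mm) begins 54 mm behind the grasp point. The pads swing forward as they close: fully open they stand 13 mm farther back than shut.
Start: joints at [-1.373, 0.053, 1.613, -0, 1.476, -0.119], TCP at [0.195, -0.594, 0.405] pointing down, gripper open.
Joint ranges: [-3.01, 3.01], [-1.01, 2.22], [0.06, 2.58], [-1.02, 4.17], [0.09, 2.62], [-3.14, 3.14]. Speed limits (rad/s): [2.57, 2.57, 3.14, 3.14, 3.14, 3.14].

### API

Orientations are given as a unit quaternion [w, x, y, z].
In Python, from plant import manip gives the robot as it stands.
- The arm moves only by the tool play_rows, never from a script. Its argument "increments" is a list of rows, each an object with "offset": the shift along the tool's x, y, z in mm, a list of three; "twist": the turn about the tool's z in rad; "grip": the opening, from 0 (shut) to 1 (fully open). In form: [{"offset": [dx, dy, dz], "twist": twist, "grip": grip}, ...]. A call has 1 to 5 rows; each row is the pose to reach, as a shift and turn from the pose commanded when the call began, along the tool's axes at that moment; what a row does not reach only later rows make up. A row lasts 1/12 s, in which the tool goes at most 41.7 mm and 7.16 degrees, less where a joint would pass 70% of its speed; a pose out of reach is approached as far as the arm can. A call with a gripper value outside its range is refused whole. The fingers move at their own pace and stop on an object; the grip force is fixed at half the most. Time passes only in rows, so rows that repeat a pose let the fingers close. It gives the time, the measured TCP pose, the force and the opening at its end, in the units of the state.
- manip.state(): the state, without advancing time (a new reading comes with each control period).
- manip.grab_frame(name): name is "side" or "top"; returns the picture (480x640x3 uint8, blue, green, red); there is no depth.
- manip.get_calibration(name): a dict with "fx", "fy", "cx", "cy" (pixels), "T" (4x4, takes a point from camera to world coordinates). Camera axes: x right, y down, z forward; pixel columns grow to the right and rows downward; lengths in m; the calibration is good to about 2 mm. A picture is of the moment at which its call begins. get_calibration takes no time and is no camera call.
- manip.job_done(): hands the job in, once; it reports no verdict.
Trained networks look in the newest picture that a camera, given by its name, has taken for a name from the list of things; names that differ only in an ending like _2 or _b are one class to them, and where a whole thing is asked for, a point or a joint stands for the part that bears it (a point fixed in the world has none). Each returns a list of dicts, best first, with "p" (0 to 1); they miss things now and then, are a little off and sometimes report something else, mostly with a low value. They report only what shows in the picture. A call takes as long as a camera call. They do not tell look-alikes from the thing itself.
- manip.boxes_of(query, camera): "xyz" ([x, y, z] in m, in the coordinates of the camera as it stood for that picture, good to about 4 mm: the middle of the surface that is visible of it).
- manip.tip_of(query, camera): "xyz" ([x, y, z] in m, in the coordinates of the camera as it stood for that picture, good to about 4 mm: a listed point, or the origin of a listed thing).
The state is a dict: "time": time; "joint_pos": joint angles; "joint_vel": joint speeds; "joint_efforts": joint torques, N m; "tool_pos": TCP position; "tool_rot": TCP orientation; "contact_force": force on the tool from outside, world axes, zero at the start; "ft_torque": the same for the moment, N m; "gripper_width": opening from 0.0 (shut) to 1.0 (fully open).
Only numpy, scipy, OpenCV 4.12 (cv2) and the standard library are available. Lean on these libraries where they do the work, as an engineer would, in place of code of your own. Each camera call takes 0.05 s, during which the arm holds its last target. There are 200 camera calls.

### The job

The longer of the two round torch battery packs is spent: push it end first down through the sprung flap in the lid of the battery return bin, keeping hold of it until it is well in rather than dropping it onto the flap, then let go so that it falls inside and the flap closes behind it. Leave the shorter pack standing where it is.

Things in the scene. Friction and masses are not known exactly. Their poses are not given: they have to be found in the camera images.
- long_pack: The spent battery pack: a plain black plastic cylinder, 32 mm across, 100 mm tall (the top 3 mm is a 12 mm steel nub), two thin steel bands, about 0.2 kg, standing loose. Origin: centre of its underside; z up its length. The taller of two packs that look alike; either may stand in either place. Held near its top, it goes half way in with the fingers above the lid.
- short_pack: The good battery pack, not to be moved: the same black cylinder with steel bands and nub, 32 mm across but only 60 mm tall, standing loose on the table. Origin: centre of its underside, z up its length.
- bin: Battery return bin: grey plastic box, white lid, 150 mm (its x) by 120 mm (its y) by 180 mm tall, 4 mm walls, fixed to the table, turned up to 25 degrees. Origin: centre of its underside, z up. Straight above it, in the lid's middle, is a mouth 66 mm (x) by 72 mm (y), shut by a grey flap flush with the lid's top. Empty, 172 mm deep inside: the long pack can fall clear of the flap.
- flap (a joint): Sprung flap in the bin's mouth, 62 mm long, hinged on the mouth's edge at the bin's -x side, swinging down into the bin. Angle in rad: 0 shut (flush), growing as it goes down, at most 1.5 (hanging down). A weak spring shuts it: 0.3 N at its free edge starts it, 0.7 N holds it fully down; a released pack slips past by its own weight once half way in.
Not all that is in view belongs to the job. What is shaped like the long_pack but white is not meant.

How it is judged:
On the way:
1. the long pack, with the fingers on it, has pushed the flap down and its lower end is more than 30 mm below the lid's top (value of joint flap above 0.6 rad and contact force between the fingers and long_pack above 0.3 N and horizontal distance between long_pack and bin below 0.045 m and z of long_pack in the frame of bin below 0.15 m), for 0.1 s.
At the end, for the whole second after the job is handed in: The long pack lies at rest (under 0.05 m/s) inside the bin, its underside's centre within the walls and less than 120 mm above the bin's foot; the flap has closed to within 0.1 rad; the short pack stands upright (within 0.2 rad) no more than 20 mm from where it was (horizontal distance between long_pack and bin below 0.095 m and x of long_pack in the frame of bin between -0.073 and 0.073 m and y of long_pack in the frame of bin between -0.058 and 0.058 m and z of long_pack in the frame of bin between -0.005 and 0.12 m and value of joint flap below 0.1 rad and linear speed of long_pack below 0.05 m/s and distance of short_pack from where it was at the start of the episode below 0.02 m and angle between short_pack's own z axis and vertical below 0.2 rad); the robot touches nothing.
It fails at once if the short pack is moved more than 20 mm or tipped by more than 0.2 rad (distance of short_pack from where it was at the start of the episode above 0.02 m or angle between short_pack's own z axis and vertical above 0.2 rad).
It also fails if it takes over 38 s, if anything falls off the work surface, if the arm or the gripper's body presses on something with over 40 N, if the wrist force passes 120 N, or if a joint passes its speed limit or range.

## Working session

There is one attempt and no reset: what is moved stays moved. The work goes in short steps, Python scripts to look and compute and a tool call to move; the robot and the scene stay as the last step left them, time stands still between calls to the robot, and variables do not carry over. Pictures are saved under pics/ and viewed, about 8 in all and at most 12, crops included, and the job is handed in when it is done.

Besides the shell and the picture viewer there is one more tool, called by a JSON object that holds its "fn" and its "kwargs", one argument or row to a line. play_rows: Moves the arm, as the interface text tells. Its arguments: {"type":"object","properties":{"increments":{"type":"array"}},"required":["increments"]}

```bash
mkdir -p pics
cat > h.py <<'E'
import numpy as np, cv2
from plant import manip
def w(cam,p):
    T=np.array(manip.get_calibration(cam)["T"]); return (T[:3,:3]@np.array(p)+T[:3,3])
def px(cam,P):
    c=manip.get_calibration(cam);T=np.linalg.inv(np.array(c["T"]));q=T[:3,:3]@np.array(P)+T[:3,3]
    return np.round([c["fx"]*q[0]/q[2]+c["cx"],c["fy"]*q[1]/q[2]+c["cy"]],1)
def ray(cam,u,v,z):
    c=manip.get_calibration(cam);T=np.array(c["T"]);d=T[:3,:3]@np.array([(u-c["cx"])/c["fx"],(v-c["cy"])/c["fy"],1])
    return T[:3,3]+d*(z-T[2,3])/d[2]
E
python3 - <<'E'
from h import *
np.set_printoptions(precision=4,suppress=True)
for c in("side","top"):
    cv2.imwrite(f"pics/{c}0.png",manip.grab_frame(c))
    for q in("long_pack","short_pack","bin","flap"):
        for f in(manip.boxes_of,manip.tip_of):
            try: r=f(q,c)
            except Exception as e: print(e); continue
            for d in r: P=w(c,d["xyz"]); print(c,q,f.__name__,round(d["p"],2),P,px(c,P))
s=manip.state();print(s["time"],s["tool_pos"],s["tool_rot"],s["gripper_width"])
E
```

```text
side long_pack call 0.62 [0.4964 0.1094 0.0619] [314. 301.]
side long_pack call 0.56 [0.4553 0.0481 0.061 ] [341.9 281.6]
side long_pack call 0.84 [0.4975 0.0974 0.0014] [314.9 324.4]
side long_pack call 0.6 [0.4561 0.0367 0.0031] [341.7 303.8]
side short_pack call 0.74 [0.5416 0.3491 0.042 ] [254.3 424.9]
side short_pack call 0.95 [ 0.5471  0.3397 -0.0012] [254.5 440.1]
side bin call 0.89 [ 0.4951 -0.2239  0.1104] [334.9 189.5]
side bin call 0.65 [ 0.4974 -0.2816 -0.003 ] [336.1 222.5]
side flap call 0.54 [ 0.4985 -0.2788  0.1803] [336.  149.7]
it knows: bin, long_pack, short_pack
top long_pack call 0.81 [0.4576 0.0327 0.1001] [335.8 288.5]
top long_pack call 0.56 [0.499  0.0954 0.0984] [296.  263.5]
top long_pack call 0.81 [ 0.4972  0.0978 -0.0045] [298.5 265.4]
top long_pack call 0.51 [0.4565 0.0337 0.0043] [334.4 287.1]
top short_pack call 0.63 [0.5486 0.3347 0.0554] [157.9 238.7]
top short_pack call 0.6 [0.5502 0.3387 0.0008] [166.5 239.9]
top bin call 0.73 [ 0.4962 -0.2621  0.1804] [544.3 257.9]
top flap call 0.97 [ 0.496  -0.2873  0.1791] [562.  257.6]
it knows: bin, long_pack, short_pack
0.8 [ 0.1947 -0.5939  0.4047] [ 0.      0.9875  0.1577 -0.    ] 0.998990466231591
```

View pics/side0.png

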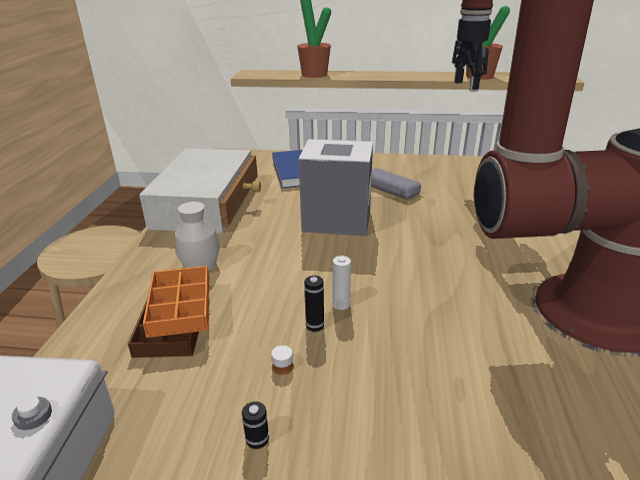

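View pics/top0.png

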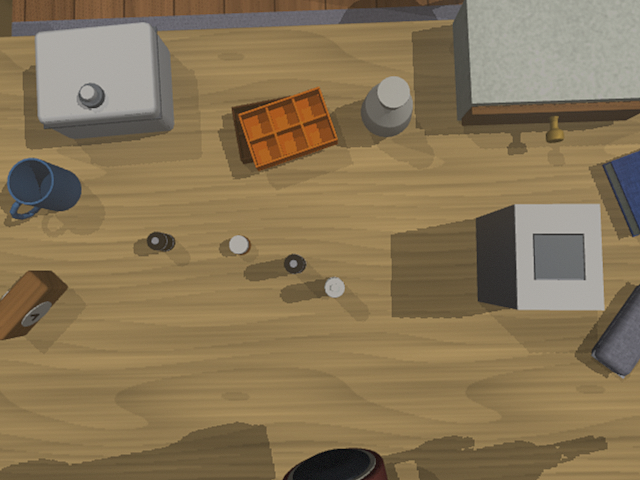

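Candidates for the long pack:
- Black tall cylinder, side (314,303), top (294,263).
- White tall one, side (342,283), top (335,287): decoy.
- Short black one, side (255,425), top (158,241): must not be moved.

I choose the tall black one. Next is a close crop, plus the bin's yaw from the lid and flap outlines.

Run:
```python
from h import *
np.set_printoptions(precision=4,suppress=True)
s=cv2.imread("pics/side0.png");t=cv2.imread("pics/top0.png")
a=cv2.resize(s[230:460,230:370],None,fx=2.5,fy=2.5);b=cv2.resize(t[190:320,470:620],None,fx=2.6,fy=2.6)
o=np.zeros((580,760,3),np.uint8);o[:575,:350]=a;o[:338,360:750]=b
cv2.imwrite("pics/crop.png",o)
g=cv2.cvtColor(t,cv2.COLOR_BGR2GRAY)
print(g[257,505:620:8], t[257,560])
n,l,st,ce=cv2.connectedComponentsWithStats(((g>175)).astype(np.uint8))
m=l==l[220,540]
pts=[ray("top",u,v,.18)[:2] for v,u in np.argwhere(m)]
print("lid",cv2.minAreaRect(np.float32(pts)*1000))
c=t[257,560].astype(int);f=(np.abs(t.astype(int)-c).max(2)<12).astype(np.uint8)
n,l,_,_=cv2.connectedComponentsWithStats(f)
pts=[ray("top",u,v,.18)[:2] for v,u in np.argwhere(l==l[257,560])]
print("flap",cv2.minAreaRect(np.float32(pts)*1000))
# long pack top disc
k=(g[240:290,270:310]<60).astype(np.uint8);print("dark px centroid",np.argwhere(k).mean(0)+[240,270])
print("nub", ray("top",294,263.5,.1), ray("side",314,279,.1))
```

```text
[ 52  53 168 170 106 106 107 108 108 108 150 171 169 120 120] [109 109 105]Traceback (most recent call last):
  File "<stdin>", line 11, in <module>
  File "h.py", line 9, in ray
    c=manip.get_calibration(cam);T=np.array(c["T"]);d=T[:3,:3]@np.array([(u-c["cx"])/c["fx"],(v-c["cy"])/c["fy"],1])
ValueError: time passes only in moves, steps and waits
```

View pics/crop.png

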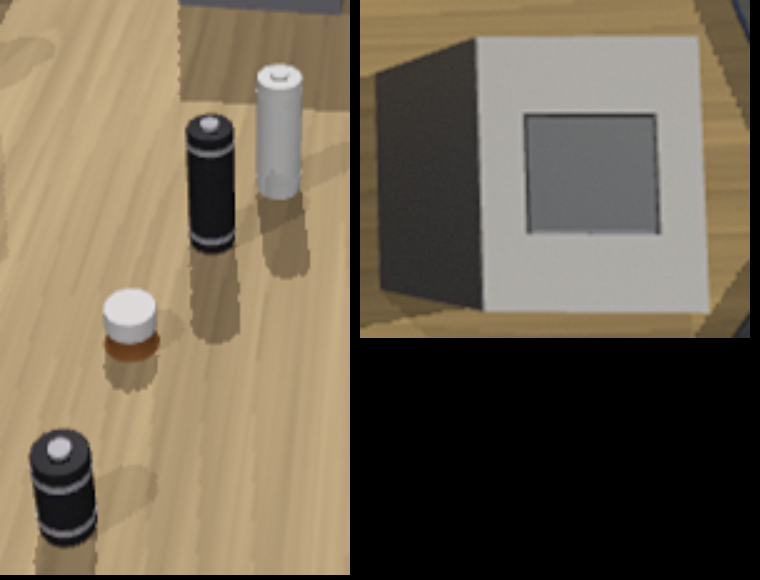

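{"fn": "play_rows", "kwargs": {
  "increments": [
    {"offset":[0,0,-20],"twist":-0.12,"grip":1},
    {"offset":[0,0,-40],"twist":-0.24,"grip":1},
    {"offset":[0,0,-40],"twist":-0.36,"grip":1},
    {"offset":[0,0,-40],"twist":-0.48,"grip":1},
    {"offset":[0,0,-40],"twist":-0.6,"grip":1}
  ]
}}

```text
time: 1.22
tool_pos: [0.1947, -0.5939, 0.4456]
tool_rot: [0.001, 0.895, 0.445, -0.0]
contact_force: [0.2, -0.4, -0.4]
gripper_width: 0.998
```

The crop shows a tall black pack with bands and nub, a tall plain white one, and a clearly shorter black one. The choice is confirmed. The first script failed because it called the calibration too often, so I'll cache that.

```bash
sed -i 's/^def w/import functools\n@functools.cache\ndef cal(c): return manip.get_calibration(c)\ndef w/; s/manip.get_calibration(cam)/cal(cam)/' h.py
cat >> h.py <<'E'
def off(P):
    """mm shift in tool axes from the present pose to TCP position P"""
    from scipy.spatial.transform import Rotation as R
    s=manip.state();q=s["tool_rot"];return np.round(R.from_quat([q[1],q[2],q[3],q[0]]).inv().apply(np.array(P)-s["tool_pos"])*1000)
E
python3 - <<'E'
from h import *
np.set_printoptions(precision=4,suppress=True)
t=cv2.imread("pics/top0.png");g=cv2.cvtColor(t,cv2.COLOR_BGR2GRAY)
def rect(m,z):
    return cv2.minAreaRect(np.float32([ray("top",u,v,z)[:2] for v,u in np.argwhere(m)])*1000)
l=cv2.connectedComponents((g>160).astype(np.uint8))[1];print("lid",rect(l==l[220,540],.18))
l=cv2.connectedComponents(((g>98)&(g<114)).astype(np.uint8))[1];print("flap",rect(l==l[257,560],.18))
print("nub", ray("top",294,263.5,.1), ray("side",313.5,280,.1))
print(off([.498,.096,.445]),manip.state()["joint_pos"])
E
```

```text
lid ((498.131103515625, -282.677001953125), (118.87056732177734, 148.78298950195312), 88.31011199951172)
flap ((496.69677734375, -282.3158264160156), (66.5494155883789, 60.69050598144531), 87.87451171875)
nub [0.4991 0.0985 0.1   ] [0.4973 0.1032 0.1   ]
[ 733. -175.   -0.] [-1.373   0.0316  1.5669  0.      1.5418 -0.7249]
```

{"fn": "play_rows", "kwargs": {
  "increments": [
    {"offset":[200,-48,0],"twist":0,"grip":1},
    {"offset":[200,-48,0],"twist":0,"grip":1},
    {"offset":[200,-48,0],"twist":0,"grip":1},
    {"offset":[200,-48,0],"twist":0,"grip":1},
    {"offset":[200,-48,0],"twist":0,"grip":1}
  ]
}}

```text
time: 1.63
tool_pos: [0.2787, -0.404, 0.4446]
tool_rot: [0.0, 0.897, 0.442, 0.0]
contact_force: [0.7, 1.6, 1.1]
gripper_width: 1.0
```

{"fn": "play_rows", "kwargs": {
  "increments": [
    {"offset":[200,-48,0],"twist":0,"grip":1},
    {"offset":[200,-48,0],"twist":0,"grip":1},
    {"offset":[200,-48,0],"twist":0,"grip":1},
    {"offset":[200,-48,0],"twist":0,"grip":1},
    {"offset":[200,-48,0],"twist":0,"grip":1}
  ]
}}

```text
time: 2.05
tool_pos: [0.362, -0.2159, 0.445]
tool_rot: [0.001, 0.897, 0.442, 0.0]
contact_force: [1.0, -0.2, 0.1]
gripper_width: 1.001
```

{"fn": "play_rows", "kwargs": {
  "increments": [
    {"offset":[200,-48,0],"twist":0,"grip":1},
    {"offset":[200,-48,0],"twist":0,"grip":1},
    {"offset":[200,-48,0],"twist":0,"grip":1},
    {"offset":[200,-48,0],"twist":0,"grip":1},
    {"offset":[200,-48,0],"twist":0,"grip":1}
  ]
}}

```text
time: 2.47
tool_pos: [0.4456, -0.0277, 0.4452]
tool_rot: [0.0, 0.897, 0.443, 0.001]
contact_force: [1.1, -0.4, 0.4]
gripper_width: 0.999
```

```bash
python3 -c "
from h import *
print(off([.498,.098,.445]),manip.state())"
```

```text
[132. -35.   0.] {'time': 2.4667, 'joint_pos': array([-2.29064235e-01, -4.16426730e-01,  1.95611211e+00,  1.31646125e-04,
        1.60036208e+00,  4.24295159e-01]), 'joint_vel': array([ 1.05601953,  0.41108317, -0.2923542 , -0.01064317, -0.12257826,
        1.04708524]), 'joint_efforts': array([ -4.56570357, -23.04486215, -36.42077565,   0.11146242,
         0.29924635,  -0.82003925]), 'tool_pos': array([ 0.44562028, -0.02769479,  0.44517786]), 'tool_rot': array([4.39628054e-04, 8.96619543e-01, 4.42801078e-01, 6.38716921e-04]), 'contact_force': array([ 1.12804257, -0.40618649,  0.38500851]), 'ft_torque': array([ 0.00568196, -0.06727892, -0.02409579]), 'gripper_width': 0.9989788801420187}
```

{"fn": "play_rows", "kwargs": {
  "increments": [
    {"offset":[133,-33,0],"twist":0,"grip":1},
    {"offset":[133,-33,0],"twist":0,"grip":1},
    {"offset":[133,-33,0],"twist":0,"grip":1},
    {"offset":[133,-33,20],"twist":0,"grip":1},
    {"offset":[133,-33,60],"twist":0,"grip":1}
  ]
}}

```text
time: 2.88
tool_pos: [0.5024, 0.0986, 0.3903]
tool_rot: [0.002, 0.896, 0.445, 0.006]
contact_force: [0.7, -0.1, 0.3]
gripper_width: 1.003
```

{"fn": "play_rows", "kwargs": {
  "increments": [
    {"offset":[0,0,40],"twist":0,"grip":1},
    {"offset":[0,0,60],"twist":0,"grip":1},
    {"offset":[0,0,70],"twist":0,"grip":1},
    {"offset":[0,0,70],"twist":0,"grip":1}
  ]
}}

```text
time: 3.22
tool_pos: [0.4993, 0.0955, 0.3119]
tool_rot: [-0.001, 0.897, 0.443, -0.002]
contact_force: [-0.6, -0.5, 0.1]
gripper_width: 0.998
```

Run:
```python
from h import *
np.set_printoptions(precision=4,suppress=True)
s=manip.grab_frame("side")
for d in manip.tip_of("long_pack","side"): print(d["p"],w("side",d["xyz"]))
t=manip.grab_frame("top")
for d in manip.tip_of("long_pack","top"): print(d["p"],w("top",d["xyz"]))
S=manip.state();print(S["tool_pos"],S["tool_rot"],off([.498,.098,.24]))
o=np.zeros((480,800,3),np.uint8);o[:,:396]=cv2.resize(s[180:360,240:389],(396,480));o[:400,400:]=cv2.resize(t[190:340,220:370],(400,400))
cv2.imwrite("pics/pre.png",o)
```

```text
0.94 [ 0.4975  0.0964 -0.0005]
0.79 [0.4577 0.0364 0.0039]
0.61 [0.4581 0.0319 0.0014]
[0.5011 0.0955 0.3175] [0.0009 0.8968 0.4424 0.0021] [-0. -4. 77.]
```

View pics/pre.png

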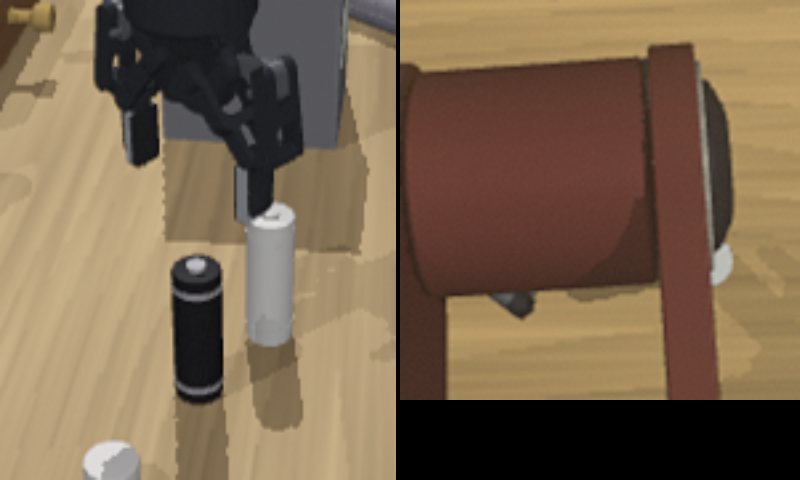

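The pack sits centred under the open jaws in the side view (pack top at crop (197,262), fingers at (140,140) and (255,195)). The white one is clear of the fingers.

{"fn": "play_rows", "kwargs": {
  "increments": [
    {"offset":[0,-3,25],"twist":0,"grip":1},
    {"offset":[0,-3,45],"twist":0,"grip":1},
    {"offset":[0,-3,60],"twist":0,"grip":1},
    {"offset":[0,-3,72],"twist":0,"grip":1},
    {"offset":[0,-3,72],"twist":0,"grip":1}
  ]
}}

```text
time: 3.83
tool_pos: [0.4974, 0.0972, 0.2416]
tool_rot: [-0.0, 0.897, 0.442, -0.001]
contact_force: [-0.6, 0.3, -1.1]
gripper_width: 1.0
```

{"fn": "play_rows", "kwargs": {
  "increments": [
    {"offset":[0,0,0],"twist":0,"grip":0.7},
    {"offset":[0,0,0],"twist":0,"grip":0.5},
    {"offset":[0,0,0],"twist":0,"grip":0.3},
    {"offset":[0,0,0],"twist":0,"grip":0.2},
    {"offset":[0,0,0],"twist":0,"grip":0.2}
  ]
}}

```text
time: 4.25
tool_pos: [0.4983, 0.0975, 0.2442]
tool_rot: [0.0, 0.897, 0.442, 0.001]
contact_force: [-1.1, 0.7, 1.2]
gripper_width: 0.351
```

{"fn": "play_rows", "kwargs": {
  "increments": [
    {"offset":[0,0,0],"twist":0,"grip":0.2},
    {"offset":[0,0,0],"twist":0,"grip":0.1},
    {"offset":[0,0,0],"twist":0,"grip":0.1},
    {"offset":[0,0,0],"twist":0,"grip":0.1}
  ]
}}

```text
time: 4.58
tool_pos: [0.4983, 0.0975, 0.2441]
tool_rot: [0.0, 0.897, 0.443, 0.001]
contact_force: [-2.0, 1.0, 5.5]
gripper_width: 0.355
```

{"fn": "play_rows", "kwargs": {
  "increments": [
    {"offset":[0,0,-20],"twist":0,"grip":0.1},
    {"offset":[0,0,-60],"twist":0,"grip":0.1},
    {"offset":[0,0,-100],"twist":0,"grip":0.1},
    {"offset":[0,0,-140],"twist":0,"grip":0.1},
    {"offset":[0,0,-180],"twist":0,"grip":0.1}
  ]
}}

```text
time: 5.0
tool_pos: [0.4972, 0.0973, 0.4239]
tool_rot: [-0.0, 0.897, 0.443, -0.0]
contact_force: [-0.0, 0.1, -0.3]
gripper_width: 0.351
```

{"fn": "play_rows", "kwargs": {
  "increments": [
    {"offset":[0,0,-30],"twist":0,"grip":0.1},
    {"offset":[0,0,-50],"twist":0,"grip":0.1},
    {"offset":[0,0,-50],"twist":0,"grip":0.1}
  ]
}}

```text
time: 5.25
tool_pos: [0.4982, 0.0974, 0.4788]
tool_rot: [0.002, 0.897, 0.443, 0.005]
contact_force: [0.3, -0.9, -0.9]
gripper_width: 0.353
```

Run:
```python
from h import *
np.set_printoptions(precision=4,suppress=True)
s=manip.grab_frame("side")
for q in("long_pack","short_pack"):
  for d in manip.tip_of(q,"side"): print(q,d["p"],w("side",d["xyz"]))
S=manip.state();print(S["tool_pos"],S["contact_force"],S["gripper_width"],off([.503,-.282,.472]),S["joint_pos"])
cv2.imwrite("pics/lift.png",s[100:480,150:450])
```

```text
long_pack 0.84 [0.4546 0.0341 0.003 ]
short_pack 0.79 [0.5453 0.3386 0.0001]
[0.4975 0.0973 0.4704] [-0.6873  0.2871 -1.8255] 0.35332356299516776 [-298.  235.   -2.] [ 0.0463 -0.2638  1.7977 -0.0001  1.6108  0.7004]
```

View pics/lift.png

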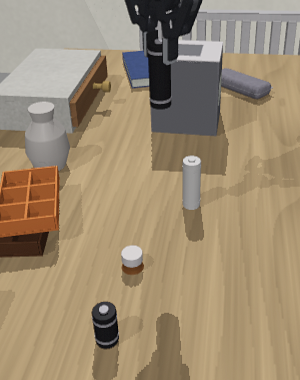

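The black pack is held upright in the jaws (about (160,80) in the crop). The white pack and the short pack have not moved. Next, over to the bin.

{"fn": "play_rows", "kwargs": {
  "increments": [
    {"offset":[-149,117,0],"twist":0,"grip":0.1},
    {"offset":[-149,117,0],"twist":0,"grip":0.1},
    {"offset":[-149,117,0],"twist":0,"grip":0.1},
    {"offset":[-149,117,0],"twist":0,"grip":0.1},
    {"offset":[-149,117,0],"twist":0,"grip":0.1}
  ]
}}

```text
time: 5.82
tool_pos: [0.4993, -0.0952, 0.4688]
tool_rot: [-0.001, 0.897, 0.441, -0.002]
contact_force: [-0.2, 0.7, -1.4]
gripper_width: 0.353
```

{"fn": "play_rows", "kwargs": {
  "increments": [
    {"offset":[-149,118,0],"twist":0,"grip":0.1},
    {"offset":[-149,118,0],"twist":0,"grip":0.1},
    {"offset":[-149,118,0],"twist":0,"grip":0.1},
    {"offset":[-149,118,0],"twist":0,"grip":0.1},
    {"offset":[-149,118,0],"twist":0,"grip":0.1}
  ]
}}

```text
time: 6.23
tool_pos: [0.5021, -0.2857, 0.4683]
tool_rot: [-0.002, 0.897, 0.441, -0.002]
contact_force: [-0.0, 0.4, -2.3]
gripper_width: 0.353
```

{"fn": "play_rows", "kwargs": {
  "increments": [
    {"offset":[0,0,0],"twist":0,"grip":0.1},
    {"offset":[0,0,10],"twist":0,"grip":0.1},
    {"offset":[0,0,20],"twist":0,"grip":0.1},
    {"offset":[0,0,20],"twist":0,"grip":0.1}
  ]
}}

```text
time: 6.57
tool_pos: [0.5026, -0.2806, 0.4475]
tool_rot: [-0.004, 0.896, 0.443, -0.002]
contact_force: [-0.4, 0.8, -3.5]
gripper_width: 0.352
```

Run:
```python
from h import *
np.set_printoptions(precision=4,suppress=True)
s=manip.grab_frame("side")
for d in manip.tip_of("long_pack","side"): print(d["p"],w("side",d["xyz"]))
t=manip.grab_frame("top")
S=manip.state();print(S["tool_pos"],S["contact_force"],S["gripper_width"],off([.503,-.282,.363]))
o=np.zeros((480,800,3),np.uint8);o[:,:396]=cv2.resize(s[60:240,260:409],(396,480));o[:400,400:]=cv2.resize(t[190:340,470:620],(400,400))
cv2.imwrite("pics/over.png",o)
```

```text
0.82 [ 0.5003 -0.2794  0.2057]
0.82 [0.4548 0.0363 0.0038]
[ 0.5031 -0.2809  0.4518] [ 0.286   0.4189 -1.0334] 0.3537445635224575 [-1.  1. 89.]
```

View pics/over.png

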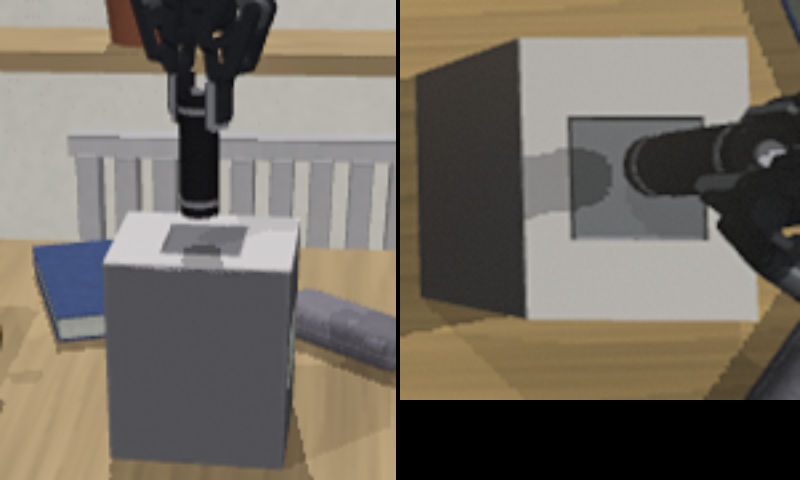

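The pack is over the mouth and within it (network underside (0.500,-0.279,0.206)). Pushing down in steps.

{"fn": "play_rows", "kwargs": {
  "increments": [
    {"offset":[0,0,12],"twist":0,"grip":0.1},
    {"offset":[0,0,24],"twist":0,"grip":0.1},
    {"offset":[0,0,36],"twist":0,"grip":0.1},
    {"offset":[0,0,48],"twist":0,"grip":0.1},
    {"offset":[0,0,48],"twist":0,"grip":0.1}
  ]
}}

```text
time: 7.13
tool_pos: [0.5024, -0.2816, 0.4004]
tool_rot: [-0.002, 0.897, 0.443, -0.001]
contact_force: [0.7, 0.0, -2.6]
gripper_width: 0.353
```

{"fn": "play_rows", "kwargs": {
  "increments": [
    {"offset":[0,0,10],"twist":0,"grip":0.1},
    {"offset":[0,0,20],"twist":0,"grip":0.1},
    {"offset":[0,0,30],"twist":0,"grip":0.1},
    {"offset":[0,0,38],"twist":0,"grip":0.1},
    {"offset":[0,0,38],"twist":0,"grip":0.1}
  ]
}}

```text
time: 7.55
tool_pos: [0.5025, -0.2818, 0.3637]
tool_rot: [-0.002, 0.897, 0.442, -0.001]
contact_force: [-0.2, -0.8, -2.0]
gripper_width: 0.354
```

{"fn": "play_rows", "kwargs": {
  "increments": [
    {"offset":[0,0,0],"twist":0,"grip":0.1},
    {"offset":[0,0,0],"twist":0,"grip":0.1},
    {"offset":[0,0,0],"twist":0,"grip":0.1}
  ]
}}

```text
time: 7.8
tool_pos: [0.5032, -0.2822, 0.3674]
tool_rot: [0.0, 0.897, 0.442, 0.0]
contact_force: [0.8, -1.0, -1.2]
gripper_width: 0.351
```

Run:
```python
from h import *
s=manip.grab_frame("side");t=manip.grab_frame("top")
S=manip.state();print(S["tool_pos"],S["contact_force"],S["gripper_width"])
o=np.zeros((480,800,3),np.uint8);o[:,:396]=cv2.resize(s[60:240,260:409],(396,480));o[:400,400:]=cv2.resize(t[190:340,470:620],(400,400))
cv2.imwrite("pics/in.png",o)
```

```text
[ 0.50316842 -0.28216228  0.36743424] [ 0.07373596 -0.23627545 -1.98807838] 0.3519655747031656
```

View pics/in.png

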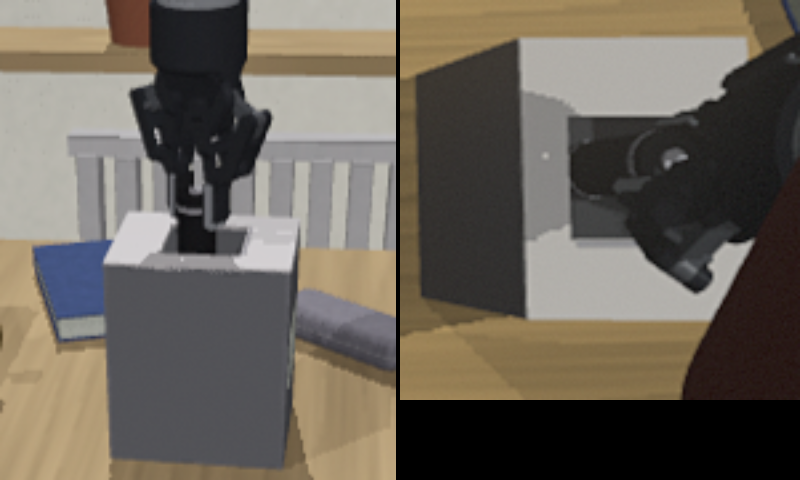

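The flap is down and the pack is about 60 mm in, with the fingertips just above the lid. I'll hold a little longer 5 mm lower, then let go.

{"fn": "play_rows", "kwargs": {
  "increments": [
    {"offset":[0,0,5],"twist":0,"grip":0.1},
    {"offset":[0,0,5],"twist":0,"grip":0.1},
    {"offset":[0,0,5],"twist":0,"grip":0.5},
    {"offset":[0,0,5],"twist":0,"grip":0.8},
    {"offset":[0,0,5],"twist":0,"grip":0.8}
  ]
}}

```text
time: 8.32
tool_pos: [0.503, -0.2822, 0.3621]
tool_rot: [0.0, 0.897, 0.443, 0.0]
contact_force: [-0.1, -0.7, 0.0]
gripper_width: 0.761
```

{"fn": "play_rows", "kwargs": {
  "increments": [
    {"offset":[0,0,0],"twist":0,"grip":0.8},
    {"offset":[0,0,0],"twist":0,"grip":0.8},
    {"offset":[0,0,0],"twist":0,"grip":0.8},
    {"offset":[0,0,-30],"twist":0,"grip":0.8},
    {"offset":[0,0,-60],"twist":0,"grip":0.8}
  ]
}}

```text
time: 8.73
tool_pos: [0.5025, -0.2818, 0.4196]
tool_rot: [-0.003, 0.897, 0.442, -0.001]
contact_force: [0.1, -0.1, -0.1]
gripper_width: 0.8
```

{"fn": "play_rows", "kwargs": {
  "increments": [
    {"offset":[0,0,-40],"twist":0,"grip":0.8},
    {"offset":[40,0,-60],"twist":0,"grip":0.8},
    {"offset":[80,0,-60],"twist":0,"grip":0.8},
    {"offset":[120,0,-60],"twist":0,"grip":0.8},
    {"offset":[120,0,-60],"twist":0,"grip":0.8}
  ]
}}

```text
time: 9.15
tool_pos: [0.5786, -0.1822, 0.4826]
tool_rot: [-0.0, 0.895, 0.445, 0.002]
contact_force: [-0.4, -0.2, -1.2]
gripper_width: 0.8
```

{"fn": "play_rows", "kwargs": {
  "increments": [
    {"offset":[0,0,0],"twist":0,"grip":0.8},
    {"offset":[0,0,0],"twist":0,"grip":0.8},
    {"offset":[0,0,0],"twist":0,"grip":0.8},
    {"offset":[0,0,0],"twist":0,"grip":0.8},
    {"offset":[0,0,0],"twist":0,"grip":0.8}
  ]
}}

```text
time: 9.57
tool_pos: [0.5755, -0.1879, 0.4816]
tool_rot: [-0.0, 0.897, 0.442, -0.0]
contact_force: [-0.6, -0.5, -0.4]
gripper_width: 0.798
```

Run:
```python
from h import *
s=manip.grab_frame("side");t=manip.grab_frame("top")
for q in("long_pack","short_pack"):
  for d in manip.tip_of(q,"side"): print(q,d["p"],w("side",d["xyz"]))
S=manip.state();print(S["time"],S["tool_pos"],S["contact_force"],S["gripper_width"])
o=np.zeros((600,800,3),np.uint8);o[:,:398]=cv2.resize(s[60:480,210:489],(398,600));o[:400,400:]=cv2.resize(t[190:340,470:620],(400,400))
cv2.imwrite("pics/end.png",o)
```

```text
short_pack 0.77 [ 5.45273128e-01  3.38845023e-01 -2.88396756e-04]
9.7667 [ 0.57573802 -0.18735966  0.48173407] [ 0.40719404 -0.08840182 -0.08638688] 0.7992969236544811
```

View pics/end.png

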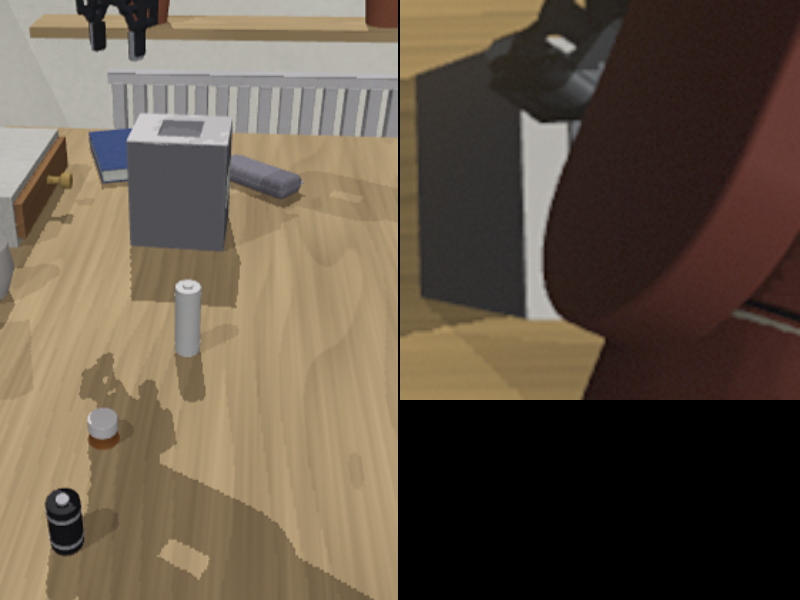

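Run:
```python
from h import *
a=cv2.imread("pics/side0.png");b=manip.grab_frame("side")
r=np.s_[143:157,318:358]
d=np.abs(a[r].astype(int)-b[r]).max(2);print(d.mean(),(d>25).sum(),d.size)
if (d>25).sum()<25: print(manip.job_done())
```

```text
16.351785714285715 84 560
```

Run:
```python
from h import *
a=cv2.imread("pics/side0.png");b=manip.grab_frame("side")
r=np.s_[135:165,295:380]
cv2.imwrite("pics/cmp.png",np.vstack([cv2.resize(x[r],None,fx=8,fy=8,interpolation=0) for x in(a,b)]))
```

```text
(no output)
```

View pics/cmp.png

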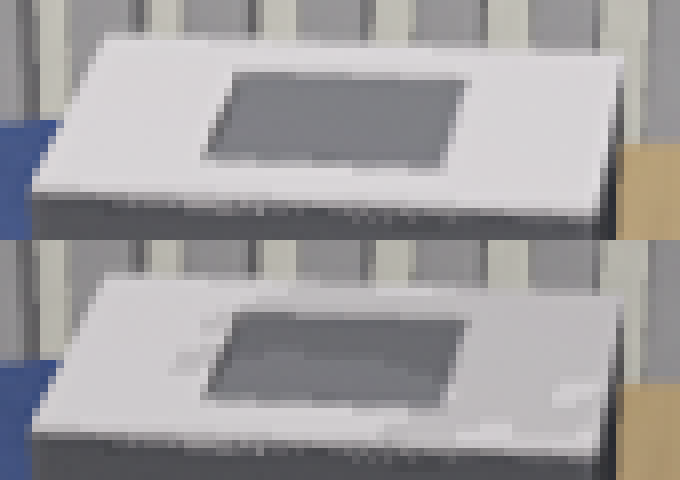

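The flap is flush and its outline matches the start picture; the only difference is the arm's shadow on it. Handing in.

```bash
python3 -c "
from plant import manip
print(manip.job_done())"
```

```text
the job is handed in; nothing more can be done
None
```

The long black pack is in the return bin and the job was handed in at about 10 s of the 38 s allowed; no verdict is reported. I gripped it near the top, pushed it about 60 mm through the flap while still holding it, then let go and backed the arm away.

**Last checks:**
- **Flap:** it looks flush, with the same outline as in the start picture. My automatic comparison with that picture failed (84 of 560 pixels differed). Viewed close up, the difference was only the arm's shadow.
- **Long pack:** it no longer shows anywhere in the side view. I did not see it inside the bin, because the flap hides it.
- **Short pack:** it stands upright in its place. The side camera put it within 2 mm of its first reading.
- **Gripper:** it is empty and clear of everything, with contact force near zero.
- **Top camera:** it could not confirm the flap at the end, because the arm blocked its view.

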